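# Put the turner away in the push-to-open drawer

## Task

Put the orange-handled turner away in the push-to-open drawer: press the closed blue drawer front inward until it clicks and let the drawer spring out, lay the turner flat inside without dropping it from a height, then push the front home again until the latch catches and the drawer stays shut. Leave the pepper mill, the ramekins and the pot lid where they are.

Things in the scene. Friction and masses are not known exactly. Their poses are not given: they have to be found in the camera images.
- drawer (a joint): Opening of the drawer along its slide, m: 0 latched shut, 0.11 sprung fully out, -0.010 pressed to a firm stop. Push-push touch latch; a spring drives it out (6 N shut, 1.5 N out). To open: press in below -0.008, let go; it springs out in about 1.5 s. To shut: push from open to the firm stop (under 15 N), let go; it returns to 0 and stays. It relatches only after it has come out 50 mm.
- drawer_front (a point): Centre of the outer face of the drawer front, 50 mm above the ledge; moves with the drawer. The front is a plain blue panel without handle, 290 mm wide (y), 12 mm thick, from 3 to 85 mm above the ledge. x points level into the cabinet (the way to push), y along the front, z up.
- cabinet: Wooden fixed cabinet of the drawer, 290 mm wide, 70 mm high, axes as drawer_front. Origin on the ledge 110 mm behind the latched front's outer face. Its flat roof (underside 62 mm above the ledge) begins 26 mm behind that face (136 mm behind it when the drawer is fully out) and ends 225 mm behind it.
- tray_floor (a point): Point on the drawer's inner floor, 74 mm behind the front's outer face, mid-width, 12 mm above the ledge; axes as drawer_front, moves with the drawer. When fully out it is the centre of the part open from above: 124 mm along x between the front panel (85 mm high) and the roof edge (70 mm). White tray: 250 mm wide inside (y), side walls 38 mm above its floor.
- turner_grip (a point): Centre of the turner's orange handle, 15 mm above its underside: grasp here. x points along it to the steel blade, z up. Handle: bar 110 mm long (x -55 to +55 mm), 28 mm wide, 30 mm high. Neck and flat blade (54 mm wide, 6 mm thick) end at x = +135 mm. The turner is 190 mm long, its middle 40 mm from here towards the blade; 0.13 kg; lies flat on the ledge.
- turner: The same turner as a whole (orange handle, steel blade); origin at the middle of its length on its underside, axes as turner_grip.
- mill_mid (a point): Centre of the glass and wood pepper mill, 56 mm across and 165 mm tall, standing upright, 80 mm above the ledge. Not to be disturbed. Mill and turner lie one on each side of the drawer unit, either way round.
- ramekin_a_mid (a point): Centre of a yellow ceramic ramekin, 86 mm across, 46 mm high. Not to be disturbed.
- ramekin_b_mid (a point): Centre of the other yellow ramekin, same size. Not to be disturbed.
- pot_lid_mid (a point): Centre of the steel pot lid, 180 mm across and 48 mm high with its black knob, lying on a grey pad 8 mm thick and 190 mm square. Not to be disturbed.
There are look-alikes about, which are no part of the job. What is meant by the turner is not red or turquoise, and is the smaller of those in its own colour.

How it is judged:
On the way, in this order (a step that is already met when the one before it is completed fails the run):
1. the drawer has sprung out (more than 90 mm) (value of joint drawer above 0.09 m), for 0.2 s.
2. the turner lies in the open drawer, let go (value of joint drawer above 0.05 m and x of turner_grip in the frame of tray_floor between -0.062 and 0.071 m and y of turner_grip in the frame of tray_floor between -0.11 and 0.11 m and z of turner_grip in the frame of tray_floor below 0.035 m and contact force between turner and the fingers below 0.1 N and linear speed of turner below 0.05 m/s), for 0.2 s.
At the end, for the whole second after the job is handed in: The drawer is latched shut (within 4 mm of its latched position) and stays so by itself, and the turner lies flat (within 20 degrees) and still inside it, on the tray's floor between its walls (centre of the handle less than 35 mm above the floor) (value of joint drawer between -0.004 and 0.004 m and x of turner_grip in the frame of tray_floor between -0.062 and 0.071 m and y of turner_grip in the frame of tray_floor between -0.11 and 0.11 m and z of turner_grip in the frame of tray_floor below 0.035 m and angle between turner_grip's own z axis and vertical below 0.35 rad and linear speed of turner below 0.03 m/s); the robot touches nothing.
It fails at once if the turner is let go more than 50 mm above the drawer's floor (horizontal distance between turner_grip and tray_floor below 0.12 m and z of turner_grip in the frame of tray_floor above 0.065 m and contact force between turner and the fingers below 0.05 N and value of joint drawer above 0.05 m).
It fails at once if a bystander (pepper mill, ramekin, pot lid) is moved more than 30 mm (distance of any of mill_mid, ramekin_a_mid, ramekin_b_mid, pot_lid_mid from where it was at the start of the episode above 0.03 m).
It also fails if it takes over 72 s, if anything falls off the work surface, if the arm or the gripper's body presses on something with over 40 N, if the wrist force passes 120 N, or if a joint passes its speed limit or range.

## Robot

A 7-joint arm with a two-finger parallel gripper is mounted at the origin on the work surface. World frame = base frame: x ahead of the robot, y to its left, z up, the work surface at z = 0. Lengths are in m, angles in rad, forces in N, time in s.
With the tool pointing down it reaches from about 0.425 to 0.875 m from the base axis. Payload 9.9 kg.
Tool frame: the origin (TCP) lies at the very end of the fingers, on their centre line; the grasp point (between the pads) lies r.grasp_offset behind it (r.grasp_offset is the distance from the TCP to the grasp point, in m); z points along the fingers, y is the direction in which the jaws open and shut (so a half turn about z gives the same grasp; the last joint's range is limited). The gripper opens to 85 mm and grips with 20 to 120 N. Pads are 22 mm wide; open, the fingers measure 114 mm over their backs; the gripper's body (76 mm by 85 mm) begins 54 mm behind the grasp point. The pads swing forward as they close: fully open they stand 13 mm farther back than shut.
Start: joints at [-1.366, 0.576, 0.025, 1.437, -0.015, 1.129, -0.057], TCP at [0.192, 0.647, 0.231] pointing down, gripper open.
Joint ranges: [-2.76, 2.76], [-0.34, 2.15], [-1.52, 1.57], [0.19, 2.46], [-1.09, 4.23], [0.17, 1.99], [-2.82, 2.82]. Speed limits (rad/s): [2.22, 2.22, 3.01, 3.01, 3.14, 3.14, 3.14].

## Interface

Orientations are given as a unit quaternion [w, x, y, z].
In Python, from rig import r, imaging, ticket gives the robot as it stands. The module is installed in compiled form; this text tells all that it offers.
- The arm moves only by the shell command python3 -m jog 'ROWS'. ROWS is JSON, a list of rows, each a list of 3 entries, a list of its own where there are three numbers: the finger opening in m, from 0 to 0.0854, then the shift along the tool's x, y, z in m, then the turn about the tool's z in rad. In form: [[hand, [x, y, z], turn], ...]. A call has 1 to 5 rows; each row shifts and turns the commanded pose from where the row before left it, along the tool's axes as they then stand; what a row does not reach is not made up. A row lasts 1/12 s, in which the tool goes at most 41.7 mm and 7.16 degrees, less where a joint would pass 70% of its speed; a pose out of reach is approached as far as the arm can. A call is refused whole if a number of a shift passes 0.0417 or a number of a turn 0.125, either way. A call with a gripper value outside its range is refused whole. The fingers move at their own pace and stop on an object; the grip force is fixed at half the most. Time passes only in rows, so rows that do not move let the fingers close. It gives the time, the measured TCP pose, the force and the opening at its end, in the units of the state.
- r.observe(): the state, without advancing time (a new reading comes with each control period).
- imaging.camera(name): name is "scene" or "top"; returns the picture (384x512x3 uint8, red, green, blue); there is no depth.
- imaging.calibration(name): a dict with "camera_matrix" (3x3 intrinsics, pixels), "extrinsics" (4x4, takes a point from camera to world coordinates). Camera axes: x right, y down, z forward; pixel columns grow to the right and rows downward; lengths in m; the calibration is good to about 2 mm. A picture is of the moment at which its call begins. calibration takes no time and is no camera call.
- ticket.job_done(): hands the job in, once; it reports no verdict.
The state is a dict: "time_s": time; "joint_pos": joint angles; "joint_velocities": joint speeds; "joint_torque": joint torques, N m; "ee_pos": TCP position; "orientation": TCP orientation; "wrist_force": force on the tool from outside, world axes, zero at the start; "moment": the same for the moment, N m; "opening": finger opening in m.
Only numpy, scipy, OpenCV 4.12 (cv2) and the standard library are available. Lean on these libraries where they do the work, as an engineer would, in place of code of your own. Each camera call takes 0.05 s, during which the arm holds its last target.

## Working session

There is one attempt and no reset: what is moved stays moved. The work goes in short steps, Python scripts to look and compute and a shell command to move; the robot and the scene stay as the last step left them, time stands still between calls to the robot, and variables do not carry over. Pictures are saved under pics/ and viewed, and the job is handed in when it is done.

```bash
mkdir -p pics
python3 - <<'E'
from rig import r, imaging, ticket
import cv2
print(r.observe(), r.grasp_offset)
for n in("scene","top"):
    im=imaging.camera(n); cv2.imwrite(f"pics/{n}0.png",cv2.resize(im[:,:,::-1],(800,600),interpolation=cv2.INTER_CUBIC))
    cv2.imwrite(f"pics/{n}0raw.png",im[:,:,::-1])
    print(imaging.calibration(n))
E
```

```text
{'time_s': 0.0, 'joint_pos': array([-1.36579755,  0.57653375,  0.02484255,  1.43790124, -0.0149485 ,
        1.12900625, -0.05644081]), 'joint_velocities': array([-0.00126849, -0.00164287, -0.00151395, -0.00222834, -0.00038303,
       -0.00038959,  0.00230276]), 'joint_torque': array([ 1.12628812e-03, -7.65745425e+01,  2.25009888e+00, -2.85973513e+01,
        1.51392206e-02,  1.24207983e-02,  3.08233439e-05]), 'ee_pos': array([0.19212178, 0.64661031, 0.23044393]), 'orientation': array([-5.37571421e-05,  1.43840292e-01,  9.89600565e-01, -8.30492129e-04]), 'wrist_force': array([-0.51899379,  0.63274221,  0.62004629]), 'moment': array([ 0.01862215,  0.02615635, -0.00941123]), 'opening': 0.08548558693893993} 0.0187
{'camera_matrix': array([[442.70957813,   0.        , 255.41464934],
       [  0.        , 442.70957813, 191.88096466],
       [  0.        ,   0.        ,   1.        ]]), 'extrinsics': array([[-8.66814572e-01,  4.19811115e-01, -2.69055991e-01,
         8.69426173e-01],
       [ 4.98629805e-01,  7.30771580e-01, -4.66198687e-01,
         6.72587787e-01],
       [ 9.03081472e-04, -5.38267152e-01, -8.42773788e-01,
         1.12799741e+00],
       [ 0.00000000e+00,  0.00000000e+00,  0.00000000e+00,
         1.00000000e+00]])}
{'camera_matrix': array([[474.85700905,   0.        , 250.34326308],
       [  0.        , 474.85700905, 184.89306973],
       [  0.        ,   0.        ,   1.        ]]), 'extrinsics': array([[ 0.00330391, -0.98935166,  0.14550729,  0.31363784],
       [-0.99986217, -0.00563577, -0.01561639,  0.10304385],
       [ 0.01627015, -0.14543564, -0.98923392,  1.46239241],
       [ 0.        ,  0.        ,  0.        ,  1.        ]])}
```

View pics/scene0.png

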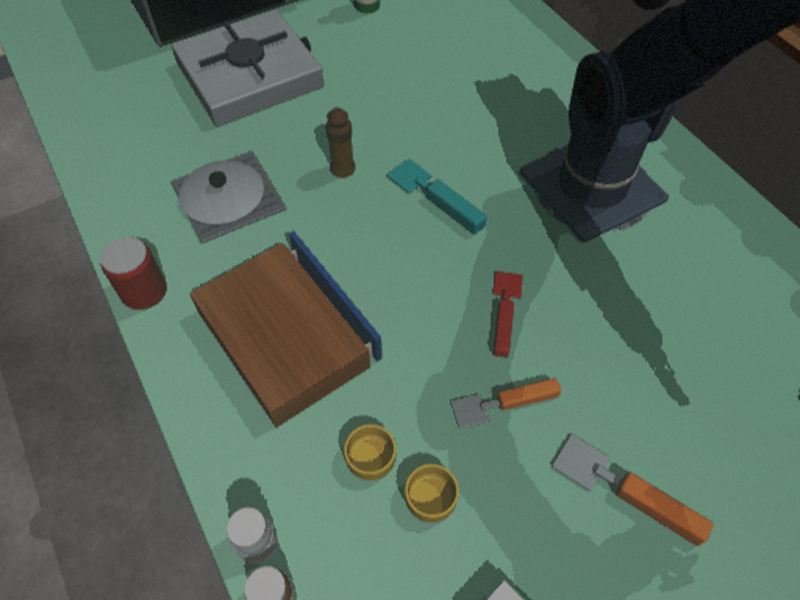

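View pics/top0.png

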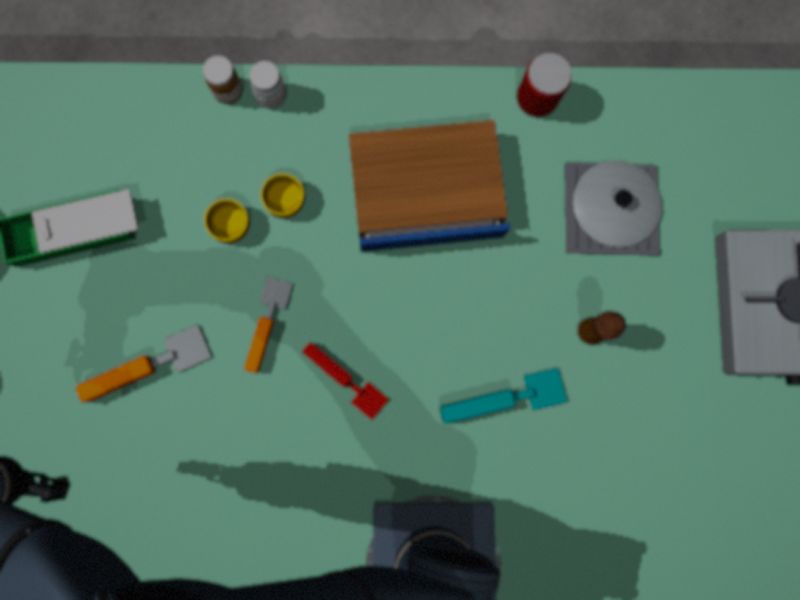

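The two orange turners in the top view (800x600 picture) are at about (265,325) and (140,365). The red one is at (345,380) and the turquoise one at (505,395). The smaller orange one, near (265,325), fits the description. I'll crop it and measure.

```bash
cat > h.py <<'E'
import numpy as np, cv2
from rig import r, imaging, ticket
def ray(n,u,v):
    c=imaging.calibration(n);K=c["camera_matrix"];E=c["extrinsics"]
    d=E[:3,:3]@np.linalg.solve(K,[u,v,1.]);return E[:3,3],d
def at(n,u,v,z):
    o,d=ray(n,u,v);return o+d*(z-o[2])/d[2]
def proj(n,p):
    c=imaging.calibration(n);E=c["extrinsics"];q=E[:3,:3].T@(np.array(p)-E[:3,3]);q=c["camera_matrix"]@q;return q[:2]/q[2]
def crop(n,x,y,w,h,s,f,im=None):
    if im is None: im=imaging.camera(n)[:,:,::-1]
    cv2.imwrite(f,cv2.resize(im[y:y+h,x:x+w],None,fx=s,fy=s,interpolation=cv2.INTER_CUBIC))
E
python3 - <<'E'
from h import *
im=cv2.imread("pics/top0raw.png")
crop("top",40,165,220,110,3.6,"pics/c1.png",im)
crop("top",215,65,120,100,6,"pics/c2.png",im)
E
```

```text
(no output)
```

View pics/c1.png

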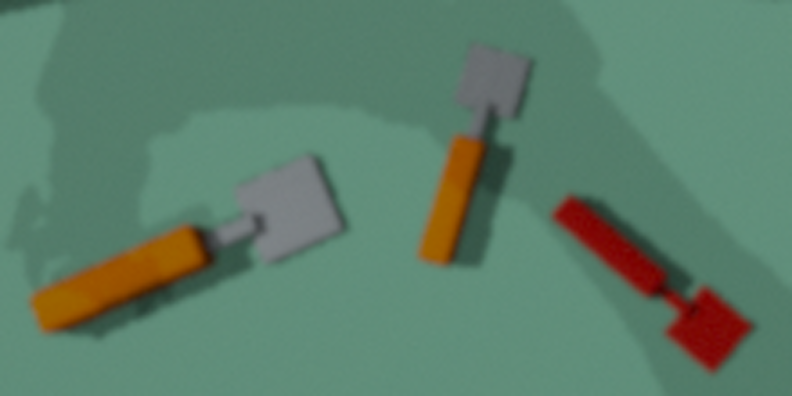

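View pics/c2.png

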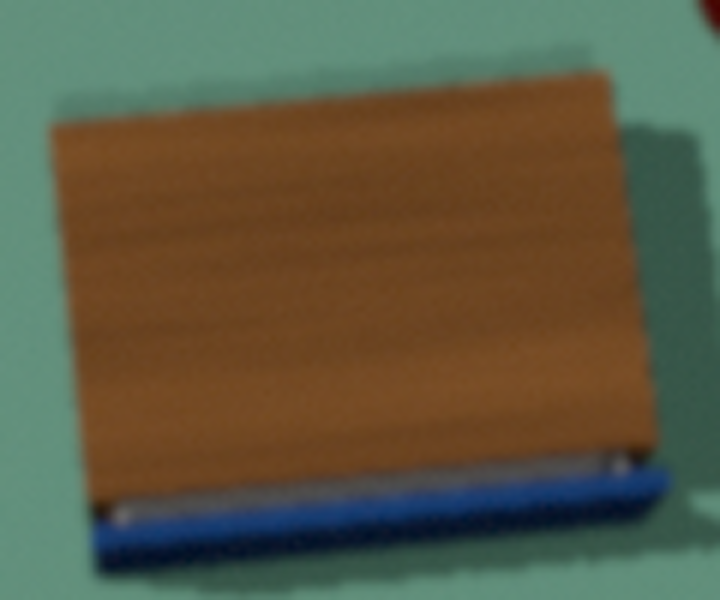

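Run:
```python
from h import *
P=lambda x,y,X,Y,s:(x+(X+.5)/s-.5,y+(Y+.5)/s-.5)
print("turner")
T=[at("top",*P(40,165,X,Y,3.6),z) for X,Y,z in [(457,138,.03),(487,140,.03),(420,257,.03),(447,264,.03),(472,45,.006),(531,60,.006),(517,117,.004)]]
for t in T: print(t)
a=(T[0]+T[1])/2;b=(T[2]+T[3])/2;t=(T[4]+T[5])/2
print("handle L",np.linalg.norm(a-b),"c",(a+b)/2,"yaw",np.degrees(np.arctan2(*(a-b)[1::-1])),"len",np.linalg.norm((t-b)[:2]),np.degrees(np.arctan2(*(t-b)[1::-1])),"blade w",np.linalg.norm(T[4]-T[5]))
print("roof")
R=[at("top",*P(215,65,X,Y,6),.07) for X,Y in [(92,500),(656,445),(608,75),(52,127)]]
for t in R: print(t)
print([np.linalg.norm(R[i]-R[(i+1)%4]) for i in range(4)])
f=R[1]-R[0];print("front dir",np.degrees(np.arctan2(f[1],f[0])))
B=[at("top",*P(215,65,X,Y,6),.085) for X,Y in [(95,520),(668,468),(97,550),(668,495)]]
for t in B:print(t)
print(np.linalg.norm(B[0]-B[1]),(B[2]+B[3])/2)
# larger orange
c=[at("top",*P(40,165,X,Y,3.6),.03) for X,Y in [(40,313),(203,240)]];print("big L",np.linalg.norm(c[0]-c[1]))
```

```text
turner
[0.46763537 0.33353602 0.03      ]
[0.46607436 0.30835707 0.03      ]
[0.36807839 0.36133212 0.03      ]
[0.36237998 0.33878188 0.03      ]
[0.55074515 0.3268448  0.006     ]
[0.53797478 0.27586034 0.006     ]
[0.48878069 0.28695457 0.004     ]
handle L 0.10571280570068312 c [0.41604202 0.33550177 0.03      ] yaw -15.98424583105703 len 0.18563393692782085 -15.210623808108378 blade w 0.052559466015678256
roof
[0.63008123 0.14264519 0.07      ]
[ 0.66032126 -0.14031529  0.07      ]
[ 0.8545321  -0.11940878  0.07      ]
[0.82411637 0.16485595 0.07      ]
[np.float64(0.2845717716402871), np.float64(0.19533288164372112), np.float64(0.285887308317033), np.float64(0.19530220432592293)]
front dir -83.89994572222474
[0.61659143 0.14064251 0.085     ]
[ 0.64491876 -0.1434419   0.085     ]
[0.60150063 0.13951561 0.085     ]
[ 0.63120633 -0.14316895  0.085     ]
0.2854932357193101 [ 0.61635348 -0.00182667  0.085     ]
big L 0.1439823024409187
```

The handle measures about 106 mm, against 144 mm for the big orange one, and the blade is 53 mm wide, so the turner is confirmed. Roof and front sizes agree within 2%. Next is a planning helper that works out the rows for me to type.

```bash
cat >> h.py <<'E'
def state():
    s=r.observe();w,x,y,z=s["orientation"]
    from scipy.spatial.transform import Rotation as R
    M=R.from_quat([x,y,z,w]).as_matrix()
    return s,M
def plan(target,yaw=None,n=None):
    """target xyz, yaw of tool x in deg; turn first, then the shift, tool axes"""
    s,M=state();p=s["ee_pos"];th=np.arctan2(M[1,0],M[0,0])
    print("t",round(s["time_s"],2),"p",p.round(4),"yaw",np.degrees(th).round(2),"zax",M[:,2].round(3),"F",s["wrist_force"].round(1),"open",round(s["opening"],4))
    turn=0
    if yaw is not None:
        d=(np.radians(yaw)-th+np.pi)%(2*np.pi)-np.pi; turn=-d; th+=d
    D=np.array(target)-p
    X=np.array([np.cos(th),np.sin(th)]);Y=np.array([np.sin(th),-np.cos(th)])
    v=np.array([D[:2]@X,D[:2]@Y,-D[2]])
    print("turn",round(turn,4),"shift after turn",v.round(4),"min rows",np.linalg.norm(v)/.0417)
E
python3 - <<'E'
from h import *
d=np.array([np.cos(np.radians(6.1)),np.sin(np.radians(6.1))]);f=np.array([.617,-.002])
plan([*(f-.06*d),.231],186.1)
E
```

```text
t 0.1 p [0.1921 0.6467 0.2305] yaw 163.45 zax [-0.    -0.001 -1.   ] F [ 0.3 -0.4  0.2] open 0.0855
turn -0.3953 shift after turn [-2.936e-01 -6.901e-01 -5.000e-04] min rows 17.984813148705527
```

```bash
python3 -m jog '[[0.0,[0,0,0],-0.099],[0.0,[0,0,0],-0.099],[0.0,[0,0,0],-0.099],[0.0,[0,0,0],-0.098]]'; python3 -m jog '[[0.0,[-0.0147,-0.0345,0],0],[0.0,[-0.0147,-0.0345,0],0],[0.0,[-0.0147,-0.0345,0],0],[0.0,[-0.0147,-0.0345,0],0],[0.0,[-0.0147,-0.0345,0],0]]'
python3 -m jog '[[0.0,[-0.0147,-0.0345,0],0],[0.0,[-0.0147,-0.0345,0],0],[0.0,[-0.0147,-0.0345,0],0],[0.0,[-0.0147,-0.0345,0],0],[0.0,[-0.0147,-0.0345,0],0]]'
python3 -m jog '[[0.0,[-0.0147,-0.0345,0],0],[0.0,[-0.0147,-0.0345,0],0],[0.0,[-0.0147,-0.0345,0],0],[0.0,[-0.0147,-0.0345,0],0],[0.0,[-0.0147,-0.0345,0],0]]'
python3 - <<'E'
from h import *
d=np.array([np.cos(np.radians(6.1)),np.sin(np.radians(6.1))]);f=np.array([.617,-.002])
plan([*(f-.06*d),.231],186.1)
E
```

```text
time_s: 0.43
ee_pos: [0.1921, 0.6468, 0.2308]
orientation: [-0.0, -0.056, 0.998, -0.0]
wrist_force: [-0.2, 0.1, -0.5]
opening: 0.0389
time_s: 0.85
ee_pos: [0.2841, 0.4814, 0.2309]
orientation: [-0.0, -0.053, 0.999, -0.0]
wrist_force: [1.2, 0.9, 0.5]
opening: 0.0
time_s: 1.27
ee_pos: [0.3754, 0.3177, 0.2312]
orientation: [-0.0, -0.053, 0.999, -0.0]
wrist_force: [1.0, 0.6, 0.1]
opening: -0.0002
time_s: 1.68
ee_pos: [0.4667, 0.154, 0.2312]
orientation: [-0.0, -0.053, 0.999, -0.0]
wrist_force: [1.1, 0.3, 0.1]
opening: -0.0001
t 1.68 p [0.4667 0.154  0.2312] yaw -173.91 zax [-0. -0. -1.] F [1.1 0.3 0.1] open -0.0001
turn -0.0001 shift after turn [-0.0728 -0.1711  0.0002] min rows 4.459369326402636
```

```bash
python3 -m jog '[[0.0,[-0.0147,-0.0345,0],0],[0.0,[-0.0147,-0.0345,0],0],[0.0,[-0.0147,-0.0345,0],0],[0.0,[-0.0147,-0.0345,0],0],[0.0,[-0.0147,-0.0345,0],0]]'
python3 -m jog '[[0.0,[0,0,0.037],0],[0.0,[0,0,0.037],0],[0.0,[0,0,0.037],0],[0.0,[0,0,0.037],0],[0.0,[0,0,0.037],0]]'
python3 -m jog '[[0.0,[0,0,0],0],[0.0,[0,0,0],0]]'
python3 - <<'E'
from h import *
d=np.array([np.cos(np.radians(6.1)),np.sin(np.radians(6.1))]);f=np.array([.617,-.002])
plan([*(f-.015*d),.045],186.1)
im=imaging.camera("top")[:,:,::-1]; crop("top",195,65,160,120,5,"pics/c3.png",im)
E
```

```text
time_s: 2.1
ee_pos: [0.5581, -0.0097, 0.2311]
orientation: [-0.0, -0.053, 0.999, 0.0]
wrist_force: [0.3, 0.2, -0.2]
opening: -0.0002
time_s: 2.52
ee_pos: [0.5575, -0.008, 0.0447]
orientation: [0.0, -0.053, 0.999, 0.0]
wrist_force: [0.4, -0.4, -0.4]
opening: 0.0003
time_s: 2.68
ee_pos: [0.5563, -0.008, 0.0451]
orientation: [-0.002, -0.053, 0.999, -0.0]
wrist_force: [0.5, 0.5, 1.7]
opening: 0.0002
t 2.68 p [ 0.5563 -0.008   0.0451] yaw -173.92 zax [-0.005 -0.    -1.   ] F [0.5 0.5 1.7] open 0.0002
turn -0.0003 shift after turn [-0.046  -0.0005  0.0001] min rows 1.1031311410350109
```

View pics/c3.png

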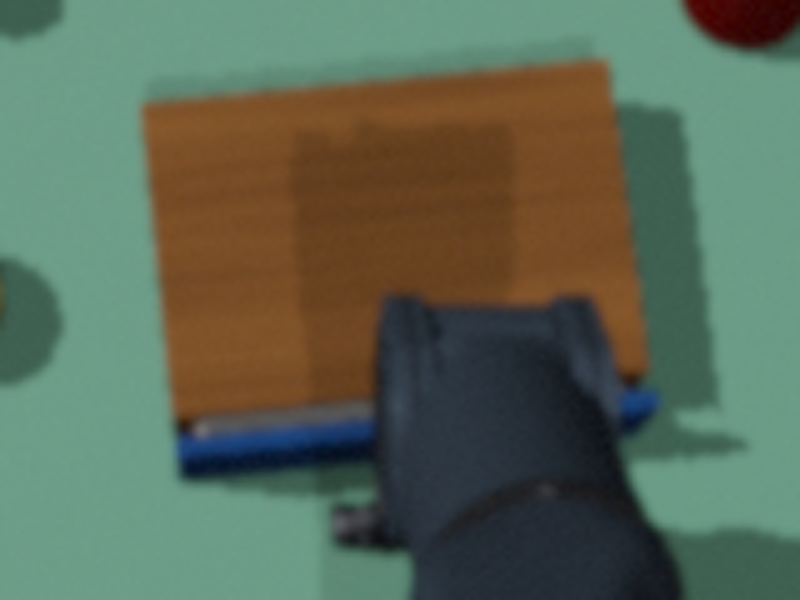

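The top view shows the hand standing just in front of the blue panel, which spans (180,455) to (655,405) in the crop. Now I'll press.

```bash
python3 -m jog '[[0.0,[-0.02,0,0],0],[0.0,[-0.016,0,0],0],[0.0,[-0.005,0,0],0],[0.0,[-0.003,0,0],0],[0,[0,0,0],0]]'; python3 -m jog '[[0.0,[-0.004,0,0],0],[0,[0,0,0],0]]'; python3 -m jog '[[0.0,[-0.004,0,0],0],[0,[0,0,0],0]]'
```

```text
time_s: 3.15
ee_pos: [0.6023, -0.0032, 0.048]
orientation: [0.001, -0.053, 0.999, -0.0]
wrist_force: [-0.1, 0.5, 0.6]
opening: 0.0
time_s: 3.32
ee_pos: [0.6052, -0.0029, 0.0469]
orientation: [-0.0, -0.053, 0.999, -0.0]
wrist_force: [0.2, -0.3, -0.7]
opening: -0.0002
time_s: 3.48
ee_pos: [0.608, -0.0026, 0.0464]
orientation: [-0.001, -0.053, 0.999, -0.0]
wrist_force: [-7.0, 0.8, 6.3]
opening: -0.0
```

```bash
python3 -m jog '[[0.0,[-0.004,0,0],0],[0,[0,0,0],0]]'; python3 -m jog '[[0.0,[-0.004,0,0],0],[0,[0,0,0],0]]'; python3 -m jog '[[0.0,[-0.003,0,0],0],[0,[0,0,0],0]]'
```

```text
time_s: 3.65
ee_pos: [0.6118, -0.0022, 0.0463]
orientation: [-0.002, -0.053, 0.999, -0.0]
wrist_force: [-6.3, -0.4, 7.5]
opening: 0.0001
time_s: 3.82
ee_pos: [0.6157, -0.0018, 0.0463]
orientation: [-0.002, -0.053, 0.999, -0.0]
wrist_force: [-6.6, -0.1, 7.1]
opening: 0.0006
time_s: 3.98
ee_pos: [0.6161, -0.0018, 0.0462]
orientation: [-0.004, -0.053, 0.999, -0.0]
wrist_force: [-14.0, -0.6, 13.0]
opening: -0.0001
```

The firm stop is reached, at 14 N. Backing off.

```bash
python3 -m jog '[[0.0,[0.04,0,0],0],[0.0,[0.04,0,0],0],[0.0,[0.04,0,0],0],[0.0,[0.036,0,0],0],[0,[0,0,-0.03],0]]'; python3 -m jog '[[0.05,[0,0,-0.04],0],[0.06,[0,0,-0.04],0],[0.06,[0,0,-0.04],0],[0.06,[0,0,-0.03],0],[0.06,[0,0,0],0]]'
python3 - <<'E'
from h import *
plan([.416,.335,.231],164.4)
E
```

```text
time_s: 4.4
ee_pos: [0.4512, -0.0192, 0.0721]
orientation: [-0.009, -0.052, 0.999, -0.0]
wrist_force: [-1.2, -0.5, -0.5]
opening: 0.0001
time_s: 4.82
ee_pos: [0.4678, -0.0179, 0.2322]
orientation: [0.005, -0.053, 0.999, 0.0]
wrist_force: [0.7, 0.1, 0.3]
opening: 0.0597
t 4.82 p [ 0.4678 -0.0179  0.2322] yaw -173.94 zax [ 0.01   0.001 -1.   ] F [0.7 0.1 0.3] open 0.0597
turn 0.378 shift after turn [0.1448 0.326  0.0012] min rows 8.55406343417465
```

```bash
python3 -m jog '[[0.06,[0,0,0],0.0945],[0.06,[0,0,0],0.0945],[0.06,[0,0,0],0.0945],[0.06,[0,0,0],0.0945]]' | tail -3; python3 -m jog '[[0.06,[0.0145,0.0326,0],0],[0.06,[0.0145,0.0326,0],0],[0.06,[0.0145,0.0326,0],0],[0.06,[0.0145,0.0326,0],0],[0.06,[0.0145,0.0326,0],0]]' |tail -3;python3 -m jog '[[0.06,[0.0145,0.0326,0],0],[0.06,[0.0145,0.0326,0],0],[0.06,[0.0145,0.0326,0],0],[0.06,[0.0145,0.0326,0],0],[0.06,[0.0145,0.0326,0],0]]'; python3 -m jog '[[0.06,[0,0,0.035],0],[0.06,[0,0,0.035],0],[0.06,[0,0,0.035],0],[0.06,[0,0,0.035],0],[0.06,[0,0,0],0]]'
python3 - <<'E'
from h import *
im=imaging.camera("top")[:,:,::-1]; crop("top",110,70,250,190,3.2,"pics/c4.png",im)
im=imaging.camera("scene")[:,:,::-1]; crop("scene",90,120,300,200,2.6,"pics/c5.png",im)
plan([.416,.335,.006],164.4)
E
```

```text
orientation: [-0.0, 0.138, 0.99, -0.0]
wrist_force: [-0.1, 0.1, 0.7]
opening: 0.0602
orientation: [-0.0, 0.136, 0.991, -0.0]
wrist_force: [0.3, -0.0, 0.9]
opening: 0.06
time_s: 5.98
ee_pos: [0.4123, 0.3367, 0.2261]
orientation: [-0.0, 0.135, 0.991, -0.0]
wrist_force: [1.0, -0.0, -0.1]
opening: 0.0598
time_s: 6.4
ee_pos: [0.4099, 0.3327, 0.0807]
orientation: [-0.003, 0.135, 0.991, -0.004]
wrist_force: [-0.8, -1.0, 0.2]
opening: 0.06
t 6.5 p [0.4126 0.3346 0.086 ] yaw 164.42 zax [-0.002 -0.002 -1.   ] F [1.  0.2 0.7] open 0.0601
turn 0.0003 shift after turn [-0.0032  0.0013  0.08  ] min rows 1.9194623001687507
```

View pics/c4.png

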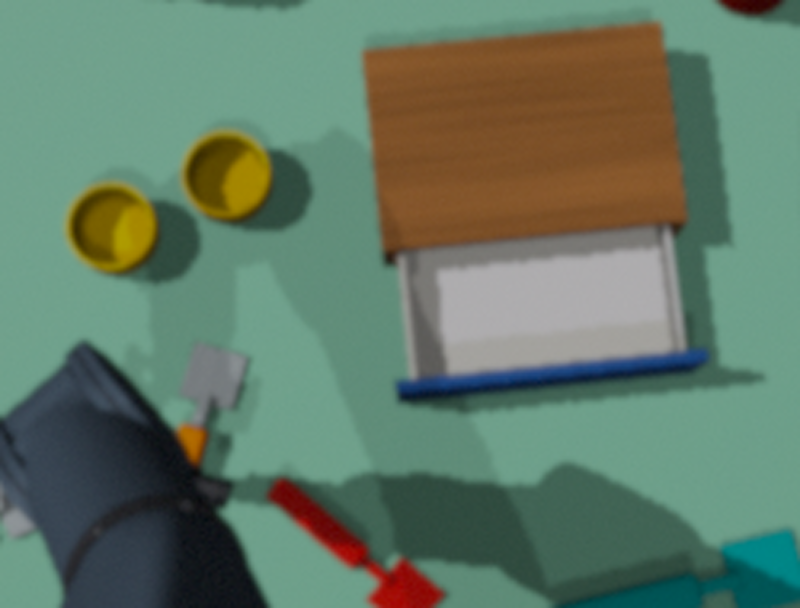

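View pics/c5.png

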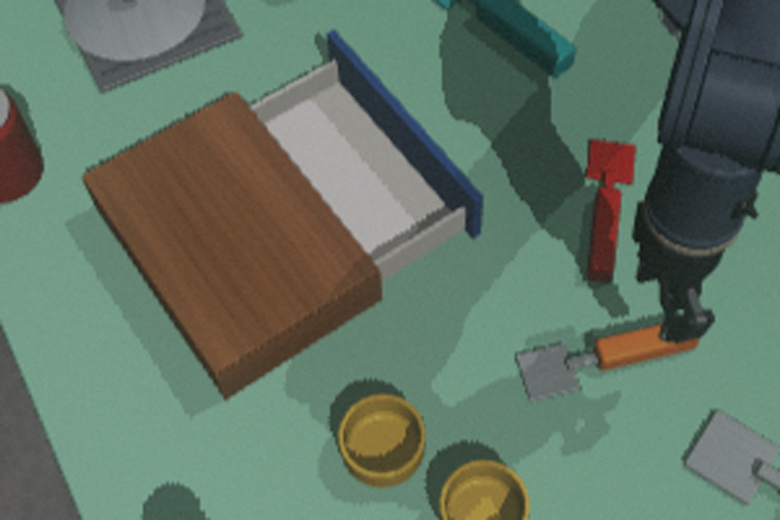

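The drawer is fully out, with the tray open below the roof at about (550,310) in c4. The hand is above the handle. I'll check the handle centre against the scene view.

Run:
```python
from h import *
im=cv2.imread("pics/scene0raw.png").copy()
c=np.array([.416,.335]);y=np.radians(-15.6);X=np.array([np.cos(y),np.sin(y)]);Y=np.array([-X[1],X[0]])
x0,y0,s=280,220,8
big=cv2.resize(im[y0:y0+60,x0:x0+95],None,fx=s,fy=s,interpolation=cv2.INTER_CUBIC)
def q(a,b,z):
    u=proj("scene",[*(c+a*X+b*Y),z]);return tuple(int(k) for k in ((u-[x0,y0]+.5)*s-.5))
for a,b in[(-.055,-.014),(.055,-.014),(.055,.014),(-.055,.014),(0,0)]: cv2.circle(big,q(a,b,.03),3,(255,0,255),-1)
for b in(-.027,.027): cv2.circle(big,q(.135,b,.006),3,(255,0,0),-1)
cv2.imwrite("pics/c6.png",big)
```

```text
(no output)
```

View pics/c6.png

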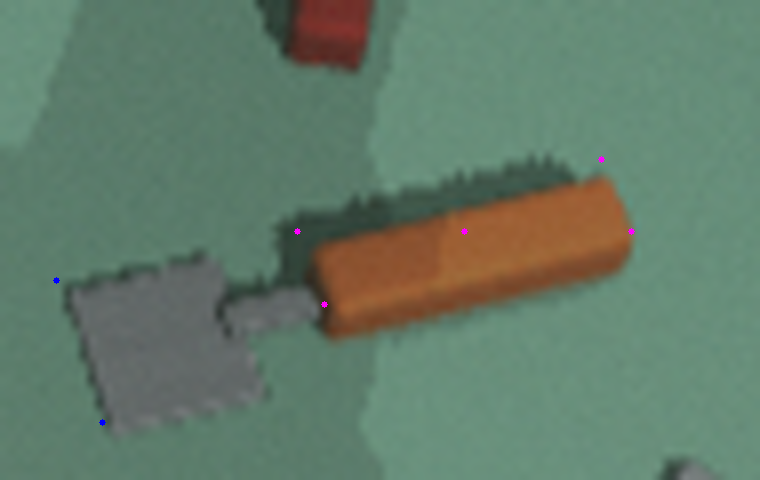

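Run:
```python
from h import *
print(at("scene",280+470.5/8-.5,220+246.5/8-.5,.03))
b=np.mean([at("scene",280+X/8-.5,220+Y/8-.5,.006) for X,Y in[(66,290),(112,430)]],0);print(b)
b2=np.mean([at("scene",280+X/8-.5,220+Y/8-.5,.03) for X,Y in[(606,180),(631,248)]],0);print(b2,np.degrees(np.arctan2(*(b-b2)[1::-1])),np.linalg.norm(b-b2))
plan([.419,.336,.006],164.4)
```

```text
[0.41760943 0.3404444  0.03      ]
[0.54499788 0.30271011 0.006     ]
[0.36668704 0.35562979 0.03      ] -16.53000921055775 0.1875399867483679
t 6.5 p [0.4126 0.3346 0.086 ] yaw 164.42 zax [-0.002 -0.002 -1.   ] F [1.  0.2 0.7] open 0.0601
turn 0.0003 shift after turn [-0.0058  0.0031  0.08  ] min rows 1.9241717747305478
```

```bash
python3 -m jog '[[0.06,[-0.0127,0.0045,0.02],0.01],[0.06,[0,0,0.03],0],[0.06,[0,0,0.02],0],[0.06,[0,0,0.005],0],[0.06,[0,0,0],0]]';  python3 -m jog '[[0.06,[0,0,0.003],0],[0.06,[0,0,0],0]]'
python3 - <<'E'
from h import *
plan([.427,.3355,.006],164.0)
im=imaging.camera("scene")[:,:,::-1]; crop("scene",270,200,110,80,7,"pics/c7.png",im)
E
```

```text
time_s: 6.92
ee_pos: [0.4269, 0.3363, 0.0121]
orientation: [0.0, 0.141, 0.99, 0.0]
wrist_force: [0.2, -0.8, 0.3]
opening: 0.0596
time_s: 7.08
ee_pos: [0.4274, 0.3369, 0.0099]
orientation: [0.001, 0.14, 0.99, 0.001]
wrist_force: [-0.2, -1.1, 0.8]
opening: 0.0603
t 7.08 p [0.4274 0.3369 0.0099] yaw 163.85 zax [ 0.002  0.002 -1.   ] F [-0.2 -1.1  0.8] open 0.0603
turn -0.0026 shift after turn [-0.     -0.0014  0.0039] min rows 0.10058524709547685
```

View pics/c7.png

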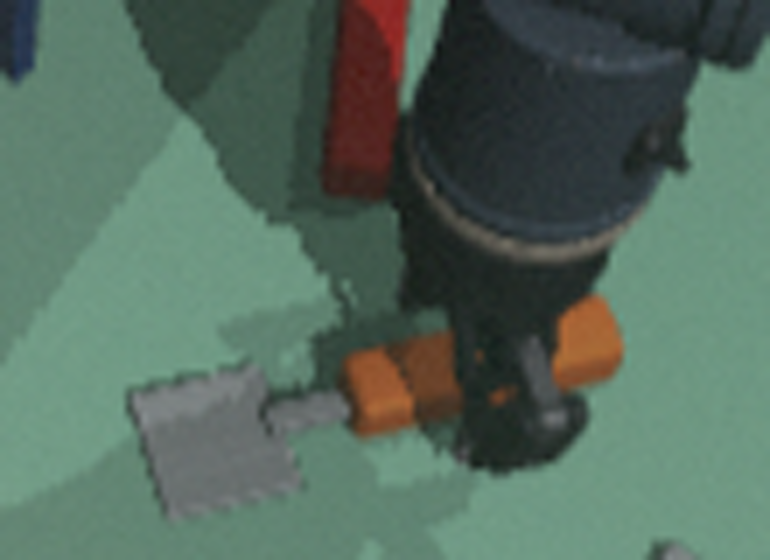

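The fingers straddle the handle a little behind its middle, at (510,370) in the crop. Closing and lifting.

```bash
python3 -m jog '[[0.06,[-0.005,0,0.003],0],[0.0,[0,0,0],0],[0.0,[0,0,0],0],[0.0,[0,0,0],0],[0.0,[0,0,0],0]]';  python3 -m jog '[[0,[0,0,0],0],[0,[0,0,0],0],[0,[0,0,-0.01],0],[0,[0,0,-0.01],0],[0,[0,0,0],0]]'; python3 -m jog '[[0,[0,0,-0.035],0],[0,[0,0,-0.035],0],[0,[0,0,-0.035],0],[0,[0,0,-0.035],0],[0,[0,0,0],0]]'
python3 - <<'E'
from h import *
im=imaging.camera("scene")[:,:,::-1]; crop("scene",220,120,180,150,4,"pics/c8.png",im)
im=imaging.camera("top")[:,:,::-1]; crop("top",110,70,250,190,3.2,"pics/c9.png",im)
plan([.5,.1,.17],96.1)
E
```

```text
time_s: 7.55
ee_pos: [0.4316, 0.3348, 0.0057]
orientation: [0.0, 0.141, 0.99, 0.0]
wrist_force: [-0.6, -0.5, 5.3]
opening: 0.0267
time_s: 7.97
ee_pos: [0.4321, 0.3353, 0.0273]
orientation: [0.001, 0.14, 0.99, 0.001]
wrist_force: [0.4, 0.0, -0.6]
opening: 0.0268
time_s: 8.38
ee_pos: [0.4338, 0.3367, 0.172]
orientation: [0.003, 0.141, 0.99, 0.004]
wrist_force: [2.0, 0.9, -1.7]
opening: 0.0268
t 8.48 p [0.4319 0.3353 0.167 ] yaw 163.86 zax [ 0.003  0.002 -1.   ] F [ 0.2 -0.1 -2.1] open 0.0268
turn 1.1826 shift after turn [-0.2412  0.0428 -0.003 ] min rows 5.875082921749236
```

View pics/c8.png

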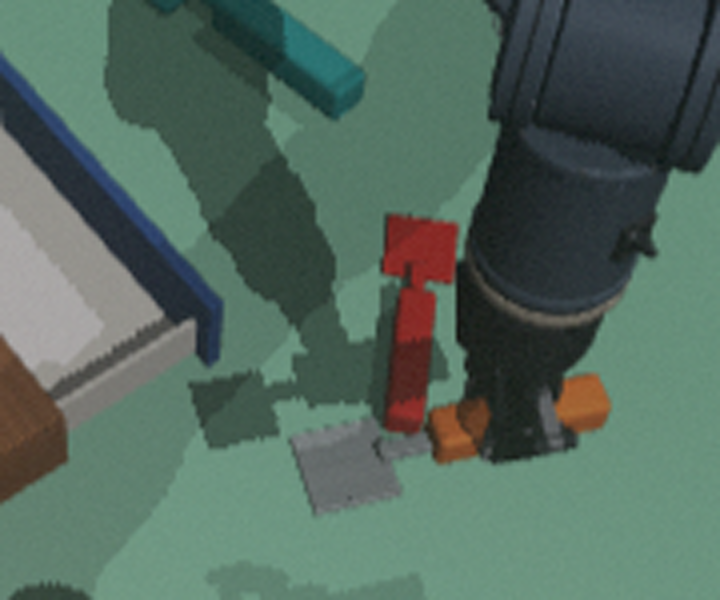

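View pics/c9.png

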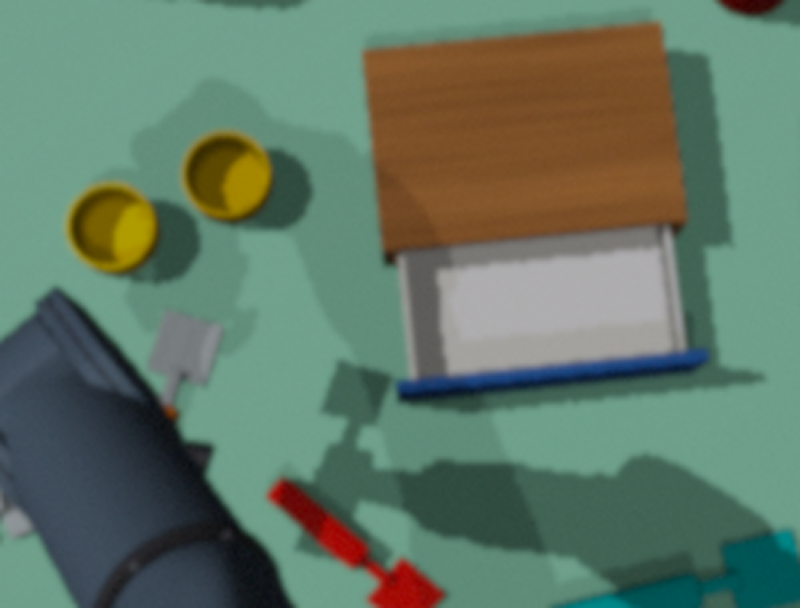

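Run:
```python
from h import *
p=np.array([.4319,.3353]);t=[at("top",110+(X+.5)/3.2-.5,70+(Y+.5)/3.2-.5,.165) for X,Y in[(165,312),(222,330)]]
m=(t[0]+t[1])/2;print(t,m,np.linalg.norm(t[0]-t[1]),np.linalg.norm(m[:2]-p))
m2=np.mean([at("scene",220+(X+.5)/4-.5,120+(Y+.5)/4-.5,.165) for X,Y in[(291,439),(317,514)]],0);print(m2,np.linalg.norm(m2[:2]-p), np.degrees(np.arctan2(*(m2[:2]-p)[::-1])))
print("panel top",[at("top",110+(X+.5)/3.2-.5,70+(Y+.5)/3.2-.5,.085) for X,Y in[(397,382),(708,350),(400,398),(708,364)]])
print("roof edge",[at("top",110+(X+.5)/3.2-.5,70+(Y+.5)/3.2-.5,.07) for X,Y in[(388,255),(686,220)]])
plan([.5,.1,.17],96.1)
```

```text
[array([0.55269985, 0.3295033 , 0.165     ]), array([0.5372034 , 0.27990786, 0.165     ])] [0.54495162 0.30470558 0.165     ] 0.05196006097480292 0.11711826592599499
[0.54464831 0.30454707 0.165     ] 0.11686712075856381 -15.256724189555502
panel top [array([0.50372084, 0.12992148, 0.085     ]), array([ 0.53504491, -0.15599166,  0.085     ]), array([0.48898657, 0.1270592 , 0.085     ]), array([ 0.5220108 , -0.15571218,  0.085     ])]
roof edge [array([0.62573197, 0.13964131, 0.07      ]), array([ 0.66138678, -0.14068223,  0.07      ])]
t 8.48 p [0.4319 0.3353 0.167 ] yaw 163.86 zax [ 0.003  0.002 -1.   ] F [ 0.2 -0.1 -2.1] open 0.0268
turn 1.1826 shift after turn [-0.2412  0.0428 -0.003 ] min rows 5.875082921749236
```

```bash
python3 -m jog '[[0,[0,0,0],0.118],[0,[0,0,0],0.118],[0,[0,0,0],0.118],[0,[0,0,0],0.118],[0,[0,0,0],0.118]]'; python3 -m jog '[[0,[0,0,0],0.118],[0,[0,0,0],0.118],[0,[0,0,0],0.118],[0,[0,0,0],0.118],[0,[0,0,0],0.118]]'
python3 - <<'E'
from h import *
print(r.observe()["joint_pos"].round(2))
plan([.5787,.016,.165],96.1)
E
```

```text
time_s: 8.9
ee_pos: [0.4305, 0.3341, 0.1638]
orientation: [-0.0, 0.425, 0.905, -0.001]
wrist_force: [-0.5, -0.5, -1.2]
opening: 0.027
time_s: 9.32
ee_pos: [0.4305, 0.3341, 0.1638]
orientation: [0.0, 0.67, 0.743, -0.001]
wrist_force: [0.5, 0.9, -1.0]
opening: 0.0267
[-1.    0.49  0.38  1.88 -0.24  0.82 -0.4 ]
t 9.32 p [0.4305 0.3341 0.1638] yaw 95.91 zax [-0.002 -0.002 -1.   ] F [ 0.5  0.9 -1. ] open 0.0267
turn -0.0033 shift after turn [-0.3321  0.1135 -0.0012] min rows 8.415643678362068
```

```bash
python3 -m jog '[[0,[-0.0332,0.0113,0],-0.003],[0,[-0.0332,0.0113,0],0],[0,[-0.0332,0.0113,0],0],[0,[-0.0332,0.0113,0],0],[0,[-0.0332,0.0113,0],0]]'; python3 -m jog '[[0,[-0.0332,0.0113,0],0],[0,[-0.0332,0.0113,0],0],[0,[-0.0332,0.0113,0],0],[0,[-0.0332,0.0113,0],0],[0,[-0.0332,0.0113,0],0]]'; python3 -m jog '[[0,[0,0,0],0],[0,[0,0,0],0]]'
python3 - <<'E'
from h import *
im=imaging.camera("scene")[:,:,::-1]; crop("scene",90,80,220,165,3.6,"pics/c10.png",im)
im=imaging.camera("top")[:,:,::-1]; crop("top",195,65,160,120,5,"pics/c11.png",im)
plan([.5787,.016,.018],96.1)
E
```

```text
time_s: 9.73
ee_pos: [0.5054, 0.1743, 0.1639]
orientation: [-0.0, 0.666, 0.746, -0.001]
wrist_force: [0.7, 0.3, -1.6]
opening: 0.0272
time_s: 10.15
ee_pos: [0.5802, 0.0157, 0.1637]
orientation: [-0.001, 0.666, 0.746, -0.001]
wrist_force: [0.1, 0.5, -1.8]
opening: 0.0271
time_s: 10.32
ee_pos: [0.5802, 0.0146, 0.1638]
orientation: [-0.0, 0.668, 0.744, -0.001]
wrist_force: [0.3, 2.2, -0.9]
opening: 0.0273
t 10.42 p [0.5796 0.0181 0.164 ] yaw 96.43 zax [-0.003  0.    -1.   ] F [-0.3 -0.  -0.6] open 0.0268
turn 0.0058 shift after turn [-0.002  -0.0012  0.146 ] min rows 3.5012305635914784
```

View pics/c10.png

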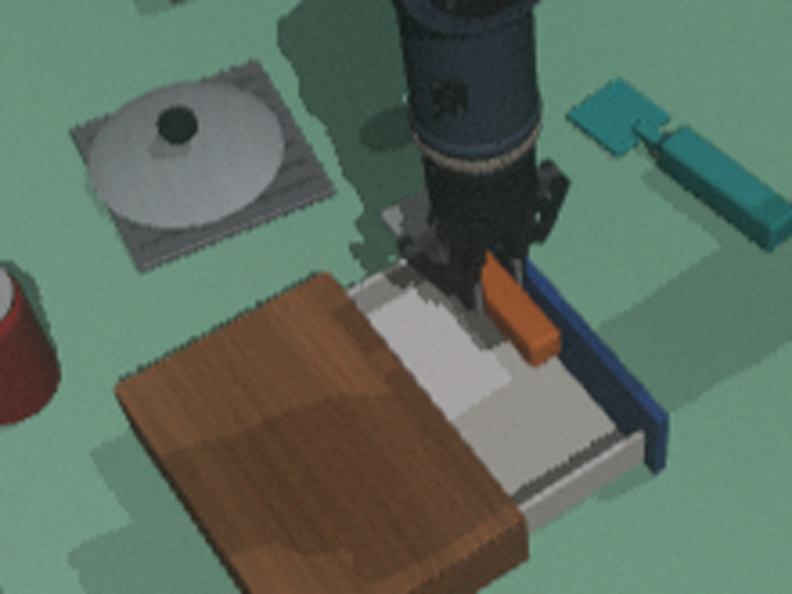

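View pics/c11.png

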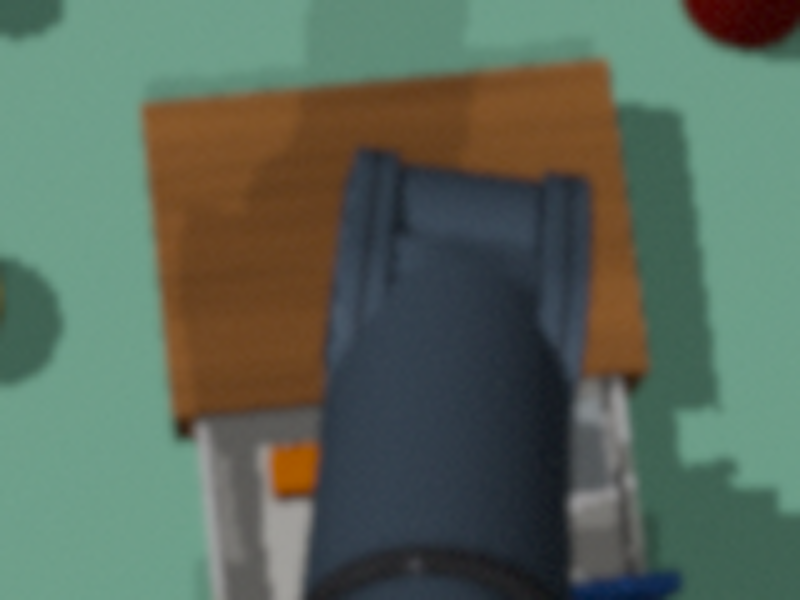

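The turner hangs over the open tray parallel to the front. The handle end is at (295,470) in the top crop and the blade end is inside the right wall. Lowering.

```bash
python3 -m jog '[[0,[-0.002,-0.001,0.03],0],[0,[0,0,0.03],0],[0,[0,0,0.03],0],[0,[0,0,0],0]]'; python3 -m jog '[[0,[0,0,0.02],0],[0,[0,0,0.015],0],[0,[0,0,0.01],0],[0,[0,0,0],0],[0,[0,0,0],0]]';  python3 - <<'E'
from h import *
im=imaging.camera("scene")[:,:,::-1]; crop("scene",130,80,160,120,5,"pics/c12.png",im)
plan([.5787,.016,.018],96.1)
E
```

```text
time_s: 10.75
ee_pos: [0.5758, 0.0176, 0.0702]
orientation: [-0.003, 0.665, 0.747, -0.003]
wrist_force: [-1.2, 0.4, -1.8]
opening: 0.0269
time_s: 11.17
ee_pos: [0.5799, 0.0159, 0.0309]
orientation: [-0.0, 0.666, 0.746, -0.0]
wrist_force: [0.7, 0.2, -0.7]
opening: 0.0269
t 11.22 p [0.5803 0.0157 0.0313] yaw 96.45 zax [ 0.001  0.    -1.   ] F [ 0.6 -0.6 -1. ] open 0.0272
turn 0.0061 shift after turn [ 0.0005 -0.0016  0.0133] min rows 0.32231618693709946
```

View pics/c12.png

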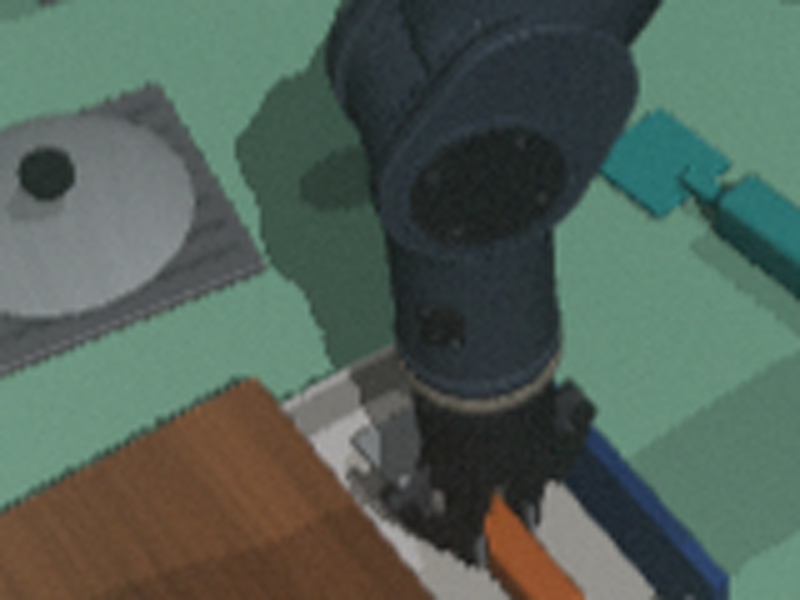

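```bash
python3 -m jog '[[0,[0,0,0.008],0],[0,[0,0,0],0],[0,[0,0,0],0]]'; python3 -m jog '[[0,[0,0,0.004],0],[0,[0,0,0],0],[0,[0,0,0],0]]'; python3 -m jog '[[0,[0,0,0.002],0],[0,[0,0,0],0],[0,[0,0,0],0]]'
```

```text
time_s: 11.47
ee_pos: [0.5798, 0.0154, 0.0224]
orientation: [-0.0, 0.666, 0.746, 0.0]
wrist_force: [0.6, 0.6, -0.5]
opening: 0.0272
time_s: 11.72
ee_pos: [0.5797, 0.0153, 0.0182]
orientation: [-0.0, 0.666, 0.746, -0.0]
wrist_force: [0.1, 0.5, -1.0]
opening: 0.0271
time_s: 11.97
ee_pos: [0.5809, 0.0154, 0.0176]
orientation: [0.001, 0.666, 0.746, 0.001]
wrist_force: [-2.2, 0.6, 12.0]
opening: 0.027
```

It touches the floor. Releasing with a part opening.

```bash
python3 -m jog '[[0,[0,0,-0.001],0],[0.05,[0,0,0],0],[0.05,[0,0,0],0],[0.05,[0,0,0],0],[0.05,[0,0,0],0]]'; python3 -m jog '[[0.05,[0,0,0],0],[0.05,[0,0,-0.01],0],[0.05,[0,0,-0.02],0],[0.05,[0,0,-0.03],0],[0.05,[0,0,-0.03],0]]'; python3 -m jog '[[0.05,[0,0,-0.04],0],[0.05,[0,0,-0.03],0],[0.05,[0,0,0],0]]'
python3 - <<'E'
from h import *
d=np.array([np.cos(np.radians(6.1)),np.sin(np.radians(6.1))]);f=np.array([.617,-.002])
plan([*(f-.165*d),.16],186.1)
im=imaging.camera("scene")[:,:,::-1]; crop("scene",90,80,220,165,3.6,"pics/c13.png",im)
E
```

```text
time_s: 12.38
ee_pos: [0.5798, 0.0153, 0.0171]
orientation: [-0.0, 0.666, 0.746, -0.0]
wrist_force: [0.6, -1.0, -0.4]
opening: 0.05
time_s: 12.8
ee_pos: [0.5792, 0.0151, 0.1084]
orientation: [-0.0, 0.667, 0.745, -0.001]
wrist_force: [0.2, 0.1, -0.7]
opening: 0.0499
time_s: 13.05
ee_pos: [0.5828, 0.0147, 0.1842]
orientation: [0.003, 0.667, 0.745, 0.004]
wrist_force: [0.8, -0.7, 1.3]
opening: 0.0499
t 13.05 p [0.5828 0.0147 0.1842] yaw 96.37 zax [ 0.01   0.001 -1.   ] F [ 0.8 -0.7  1.3] open 0.0499
turn -1.566 shift after turn [ 0.1328 -0.0202  0.0242] min rows 3.273360382365445
```

View pics/c13.png

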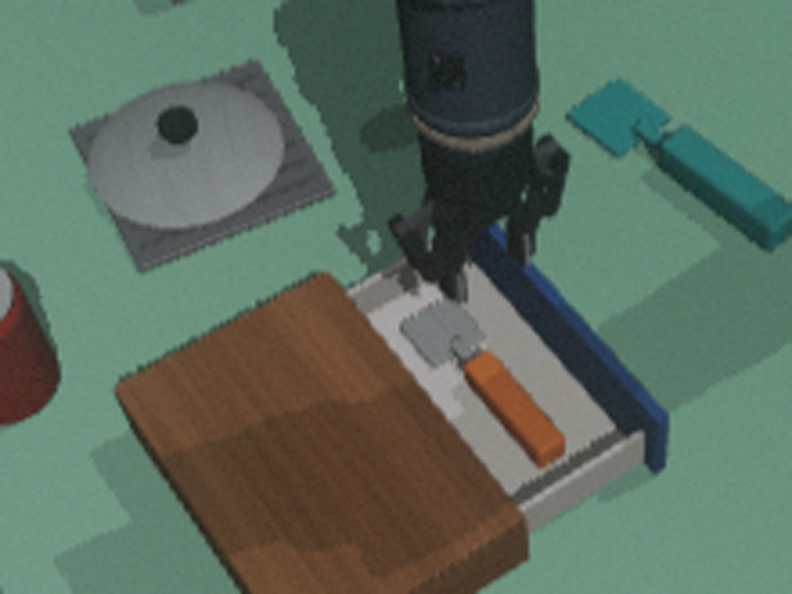

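The turner lies flat in the tray with its handle at (515,410), clear of the walls. Next I turn the hand back and go in front of the panel to push it shut.

```bash
python3 -m jog '[[0,[0,0,0],-0.1205],[0,[0,0,0],-0.1205],[0,[0,0,0],-0.1205],[0,[0,0,0],-0.1205],[0,[0,0,0],-0.1205]]' | head -1;python3 -m jog '[[0,[0,0,0],-0.1205],[0,[0,0,0],-0.1205],[0,[0,0,0],-0.1205],[0,[0,0,0],-0.1205],[0,[0,0,0],-0.1205]]' |head -1; python3 -m jog '[[0,[0,0,0],-0.1205],[0,[0,0,0],-0.1205],[0,[0,0,0],-0.12],[0,[0,0,0],0]]'
python3 - <<'E'
from h import *
d=np.array([np.cos(np.radians(6.1)),np.sin(np.radians(6.1))]);f=np.array([.617,-.002])
plan([*(f-.16*d),.18],186.1)
E
```

```text
time_s: 13.52
time_s: 13.93
time_s: 14.27
ee_pos: [0.5792, 0.015, 0.1768]
orientation: [-0.001, -0.056, 0.998, -0.0]
wrist_force: [0.3, -0.1, -0.0]
opening: -0.0003
t 14.27 p [0.5792 0.015  0.1768] yaw -173.55 zax [-0.001 -0.    -1.   ] F [ 0.3 -0.1 -0. ] open -0.0003
turn 0.0061 shift after turn [ 0.1243 -0.0209 -0.0032] min rows 3.0228828292377705
```

```bash
python3 -m jog '[[0,[0.032,-0.0052,0],0.006],[0,[0.032,-0.0052,0],0],[0,[0.032,-0.0052,0],0],[0,[0.032,-0.0052,0],0],[0,[0,0,0],0]]'; python3 -m jog '[[0,[0,0,0.03],0],[0,[0,0,0.03],0],[0,[0,0,0.03],0],[0,[0,0,0.03],0],[0,[0,0,0.01],0]]'; python3 -m jog '[[0,[0,0,0],0],[0,[0,0,0],0]]'
python3 - <<'E'
from h import *
d=np.array([np.cos(np.radians(6.1)),np.sin(np.radians(6.1))]);f=np.array([.617,-.002])
plan([*(f-.121*d),.05],186.1)
E
```

```text
time_s: 14.68
ee_pos: [0.4477, -0.0206, 0.1767]
orientation: [-0.003, -0.047, 0.999, -0.001]
wrist_force: [-1.1, -0.4, -0.5]
opening: 0.0003
time_s: 15.1
ee_pos: [0.453, -0.0185, 0.0441]
orientation: [-0.002, -0.049, 0.999, -0.0]
wrist_force: [0.5, 0.0, -0.3]
opening: 0.0002
time_s: 15.27
ee_pos: [0.4543, -0.0185, 0.047]
orientation: [-0.001, -0.049, 0.999, -0.0]
wrist_force: [0.4, -0.7, 0.3]
opening: 0.0001
t 15.27 p [ 0.4543 -0.0185  0.047 ] yaw -174.34 zax [-0.002 -0.    -1.   ] F [ 0.4 -0.7  0.3] open 0.0001
turn -0.0078 shift after turn [-0.0426 -0.0008 -0.003 ] min rows 1.0237443077571788
```

```bash
python3 -m jog '[[0,[-0.025,0,0],-0.008],[0,[-0.008,0,0],0],[0,[-0.005,0,0],0],[0,[-0.005,0,0],0],[0,[-0.006,0,0],0]]'; python3 -m jog '[[0,[-0.008,0,0],0],[0,[-0.008,0,0],0],[0,[-0.008,0,0],0],[0,[-0.008,0,0],0],[0,[-0.008,0,0],0]]';python3 -m jog '[[0,[-0.008,0,0],0],[0,[-0.008,0,0],0],[0,[-0.008,0,0],0],[0,[-0.008,0,0],0],[0,[-0.008,0,0],0]]'
```

```text
time_s: 15.68
ee_pos: [0.5023, -0.0136, 0.0477]
orientation: [-0.001, -0.054, 0.999, -0.0]
wrist_force: [-3.4, -0.2, 2.6]
opening: 0.0002
time_s: 16.1
ee_pos: [0.5433, -0.0091, 0.0472]
orientation: [-0.001, -0.054, 0.999, -0.0]
wrist_force: [-5.5, -0.6, 3.8]
opening: -0.0003
time_s: 16.52
ee_pos: [0.5825, -0.0048, 0.0471]
orientation: [-0.001, -0.054, 0.999, -0.0]
wrist_force: [-8.0, -1.0, 5.0]
opening: 0.0002
```

Target is 0.616–0.617.

```bash
python3 -m jog '[[0,[-0.007,0,0],0],[0,[-0.007,0,0],0],[0,[-0.006,0,0],0],[0,[-0.005,0,0],0],[0,[-0.004,0,0],0]]'; python3 -m jog '[[0,[-0.003,0,0],0],[0,[0,0,0],0]]'; python3 -m jog '[[0,[-0.002,0,0],0],[0,[0,0,0],0]]'
```

```text
time_s: 16.93
ee_pos: [0.6113, -0.0017, 0.047]
orientation: [-0.001, -0.054, 0.999, -0.0]
wrist_force: [-7.2, -0.7, 5.1]
opening: 0.0001
time_s: 17.1
ee_pos: [0.6147, -0.0014, 0.047]
orientation: [-0.001, -0.054, 0.999, -0.0]
wrist_force: [-7.1, -1.5, 5.4]
opening: 0.0003
time_s: 17.27
ee_pos: [0.616, -0.0012, 0.047]
orientation: [-0.001, -0.054, 0.999, -0.0]
wrist_force: [-7.0, -1.4, 4.0]
opening: -0.0
```

```bash
python3 -m jog '[[0,[-0.002,0,0],0],[0,[0,0,0],0]]'; python3 -m jog '[[0,[-0.002,0,0],0],[0,[0,0,0],0],[0,[0,0,0],0]]'
```

```text
time_s: 17.43
ee_pos: [0.616, -0.0012, 0.0467]
orientation: [-0.003, -0.054, 0.999, -0.0]
wrist_force: [-12.8, -0.2, 8.6]
opening: -0.0002
time_s: 17.68
ee_pos: [0.6161, -0.0013, 0.0465]
orientation: [-0.005, -0.054, 0.999, -0.0]
wrist_force: [-19.2, -2.0, 11.9]
opening: -0.0001
```

The stop is felt: 19 N with no further travel. I retreat, gently at first.

```bash
python3 -m jog '[[0,[0.004,0,0],0],[0,[0.006,0,0],0],[0,[0.008,0,0],0],[0,[0.02,0,0],0],[0,[0.03,0,0],0]]'; python3 -m jog '[[0,[0.04,0,0],0],[0,[0.04,0,0],0],[0,[0,0,-0.04],0],[0,[0,0,-0.04],0],[0,[0,0,-0.04],0]]'; python3 -m jog '[[0,[0,0.04,0],0],[0,[0,0.04,0],0],[0,[0,0.04,0],0],[0,[0,0.04,0],0],[0,[0,0,0],0]]'
python3 - <<'E'
from h import *
im=imaging.camera("top")[:,:,::-1]; crop("top",110,70,250,190,3.2,"pics/c14.png",im)
im=imaging.camera("scene")[:,:,::-1]; cv2.imwrite("pics/c15.png",cv2.resize(im,(800,600)))
plan([.5,0,.2],None)
E
```

```text
time_s: 18.1
ee_pos: [0.5559, -0.0072, 0.0476]
orientation: [0.003, -0.055, 0.998, 0.0]
wrist_force: [1.3, 0.0, 0.7]
opening: 0.0004
time_s: 18.52
ee_pos: [0.4731, -0.0165, 0.1688]
orientation: [0.0, -0.055, 0.999, 0.0]
wrist_force: [1.6, -0.8, -0.5]
opening: 0.0002
time_s: 18.93
ee_pos: [0.4562, 0.152, 0.1682]
orientation: [0.002, -0.06, 0.998, 0.003]
wrist_force: [0.8, -0.2, -0.1]
opening: 0.0003
t 19.03 p [0.4567 0.1448 0.1677] yaw -173.49 zax [ 0.002  0.001 -1.   ] F [-0.7 -0.7 -0. ] open 0.0003
turn 0 shift after turn [-0.0266 -0.1487 -0.0323] min rows 3.705694528532319
```

View pics/c14.png

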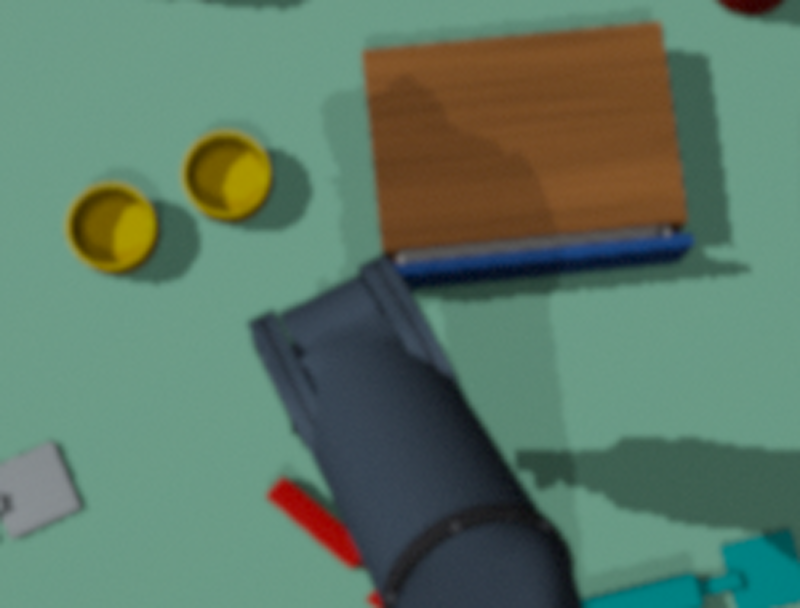

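View pics/c15.png

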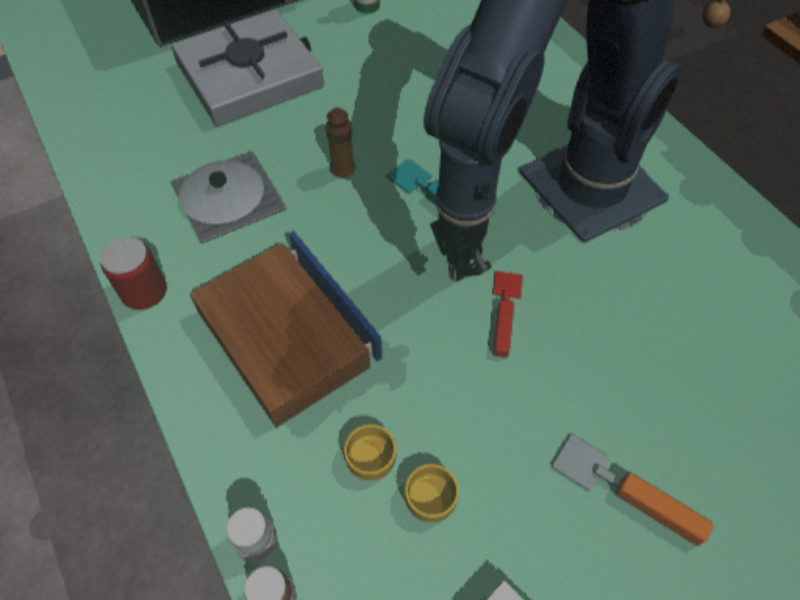

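The drawer is shut: in the scene view the front runs (292,237) to (380,350), the same as at the start, and the bystanders haven't moved. I'll wait a moment, compare with the first picture and hand in.

```bash
python3 -m jog '[[0,[0,0,0],0],[0,[0,0,0],0],[0,[0,0,0],0],[0,[0,0,0],0],[0,[0,0,0],0]]' | head -1; python3 -m jog '[[0,[0,0,0],0],[0,[0,0,0],0],[0,[0,0,0],0],[0,[0,0,0],0],[0,[0,0,0],0]]'
python3 - <<'E'
from h import *
a=cv2.imread("pics/scene0raw.png");b=imaging.camera("scene")[:,:,::-1]
def cen(im):
    h=cv2.cvtColor(np.ascontiguousarray(im),cv2.COLOR_BGR2HSV)[140:240,170:260]
    m=cv2.inRange(h,(105,120,40),(125,255,255));M=cv2.moments(m,True);return M['m10']/M['m00'],M['m01']/M['m00'],M['m00']
print(cen(a),cen(b)); 
ticket.job_done()
E
```

```text
time_s: 19.45
time_s: 19.87
ee_pos: [0.4562, 0.1424, 0.1673]
orientation: [-0.0, -0.055, 0.999, -0.0]
wrist_force: [0.5, 1.2, 0.2]
opening: -0.0001
(45.377049180327866, 44.855737704918035, 305.0) (45.697452229299365, 45.4171974522293, 314.0)
the job is handed in; nothing more can be done
```

The turner is in the drawer and the drawer is shut; I handed the job in at about 20 s of the 72 s allowed, and `job_done` gave no verdict.

- **Opening:** I pressed the blue front to its firm stop (14 N) and backed away. The pictures then showed the drawer fully out.
- **Turner:** I picked the smaller orange one, whose handle measured about 106 mm against 144 mm for the look-alike. I lowered it until it touched the tray floor (12 N) and let go. The picture after showed it lying flat, clear of the walls.
- **Closing:** I pushed the front to the firm stop and held until the force read 19 N. That is above the 15 N you gave for shutting, but the front had already stopped moving. I then backed away.

**Last checks:**
- **Drawer front:** About 1 s after release it was within 0.7 pixel (very roughly 1 to 2 mm) of its starting place in the scene camera.
- **Bystanders:** The mill, ramekins and pot lid looked unmoved; I compared those by eye only.
- **Robot:** It stood clear of everything.
- **Not checked:** I could not see the turner once the drawer was shut, so its final position inside is unconfirmed.

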